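# Set out the sample line between the two feed bottles

### The arm

A 6-joint arm with a two-finger parallel gripper is mounted at the origin on a cart in front of the work surface, level with it; the furniture and walls round the work are solid. World frame = base frame: x ahead of the robot, y to its left, z up, the work surface at z = 0. Lengths are in m, angles in rad, forces in N, time in s.
With the tool pointing down it reaches from about 0.375 to 0.9 m from the base axis. Payload 3.1 kg.
Tool frame: the origin (TCP) lies midway between the tips of the shut fingers; the grasp point (between the pads) lies 19 mm behind it; z points along the fingers, y is the line along which they close (so a half turn about z gives the same grasp; the last joint's range is limited). The gripper opens to 85 mm and grips with 20 to 120 N. Pads are 22 mm wide; open, the fingers measure 114 mm over their backs; the gripper's body (76 mm by 85 mm) begins 54 mm behind the grasp point. The pads swing forward as they close: fully open they stand 13 mm farther back than shut.
Start: joints at [0.939, 0.527, 1.433, -0, 1.181, -0.178], TCP at [0.274, 0.562, 0.231] pointing down, gripper open.
Joint ranges: [-3.08, 3.08], [-0.75, 2.2], [0.22, 2.44], [-1.43, 4.57], [0, 2.65], [-2.85, 2.85]. Speed limits (rad/s): [2.79, 2.79, 3.14, 3.14, 3.14, 3.14].

### API

Orientations are given as a unit quaternion [x, y, z, w].
In Python, from station import manip gives the robot as it stands.
- The arm moves only by the tool drive_tool, never from a script. Its argument "motion" is a list that holds one entry, the list of rows, each a list of 5 numbers: the finger opening in mm, from 0 to 85.4, then the shift along the tool's x, y, z in units of 30 mm (1.0 is 30 mm), then the turn about the tool's z in units of 8 degrees (1.0 is 8 degrees). In form: [[[fingers, x, y, z, yaw], ...]]. A call has 1 to 10 rows; each row is the pose to reach, as a shift and turn from the pose commanded when the call began, along the tool's axes at that moment; what a row does not reach only later rows make up. A row lasts 1/10 s, in which the tool goes at most 50 mm and 8.59 degrees, less where a joint would pass 70% of its speed; a pose out of reach is approached as far as the arm can. A call with a gripper value outside its range is refused whole. The fingers move at their own pace and stop on an object; "squeeze" is the grip in N (left out, the last holds). Time passes only in rows, so rows that repeat a pose let the fingers close. It gives the time, the measured TCP pose, the force, the opening and the grip force at its end, in the units of the state.
- manip.sense(): the state, without advancing time (a new reading comes with each control period).
- manip.snapshot(name): name is "side" or "top"; returns the picture (480x640x3 uint8, red, green, blue); there is no depth.
- manip.camera_model(name): a dict with "fov_y" (degrees; the focal length in pixels is half the picture's height over the tangent of half this angle, whatever the lens; pixels are square), "cx", "cy" (the principal point, pixels), "origin" and "orientation" of the camera in the world. Camera axes: x right, y up, looking along -z (the intrinsics and any distortion apply to the point x, -y, -z); pixel columns grow to the right and rows downward; lengths in m; the calibration is good to about 2 mm. A picture is of the moment at which its call begins. camera_model takes no time and is no camera call.
- manip.sign_off(): hands the job in; it is judged then, once.
The state is a dict: "t": time; "q": joint angles; "qd": joint speeds; "tau": joint torques, N m; "tcp_pos": TCP position; "tool_rot": TCP orientation; "force": force on the tool from outside, world axes, zero at the start; "ft_torque": the same for the moment, N m; "finger_gap": opening from 0.0 (shut) to 1.0 (fully open); "gripper_force": force on a finger pad.
Only numpy, scipy, OpenCV 4.12 (cv2) and the standard library are available. Lean on these libraries where they do the work, as an engineer would, in place of code of your own. Each camera call takes 0.05 s, during which the arm holds its last target. There are 200 camera calls.

### The job

Set out the samples in a row along the pale centre line of the dark bench mat: lay the petri dish flat midway between the two bottles and stand the brass weight on the middle of its lid to hold it shut. Stand the orange-capped vial midway between the dish and the orange-capped bottle, and the black-capped vial midway between the dish and the blue-capped bottle. Leave the bottles and the other things on the bench where they are.

Things in the scene. Friction and masses are not known exactly. Their poses are not given: they have to be found in the camera images.
- bench_mat: Dark rubber bench mat lying fixed on the worktop, 64 x 390 x 3 mm, with a thin pale line along its middle. Origin: centre of its underside (worktop level; its top is 3 mm higher); y runs along its length and the pale line, x across it, z up.
- orange_bottle: Whitish clear screw-cap bottle with an orange cap, 62 mm across, 115 mm tall, its axis 165 mm from the mat's centre. It stands on the mat's centre line, near one end; which bottle is at which end varies. Leave it where it is. Origin: centre of its underside, z up.
- blue_bottle: Whitish clear screw-cap bottle with a blue cap, 56 mm across, 100 mm tall, its axis 165 mm from the mat's centre. It stands on the mat's centre line, near one end; which bottle is at which end varies. Leave it where it is. Origin: centre of its underside, z up.
- dish: Flat round clear-white petri dish with its lid on (lid fixed), body 55 mm across where gripped, 59 mm over the rim; it is 12 mm tall to the solid lid face (14 mm over the rim drawn round it). Lies on the worktop at the start. Origin: centre of its underside, z up.
- brass_weight: Brass calibration weight, a plain cylinder with a knob on top, 22 mm across, 36 mm tall, about 0.1 kg, standing on the worktop. Origin: centre of its underside, z up.
- orange_vial: White sample vial with an orange cap, 27 mm across, 62 mm tall, standing on the worktop. Origin: centre of its underside, z up.
- black_vial: Clear sample vial with a black cap and pale contents, 22 mm across, 50 mm tall, standing on the worktop. Origin: centre of its underside, z up.
- stopper: Black rubber stopper, 36 mm across, 28 mm tall; not part of the job, leave it where it is. Origin: centre of its underside, z up.
- tape: Roll of green tape lying flat, 92 mm across, 24 mm tall; not part of the job, leave it where it is. Origin: centre of its underside, z up.
- timer: White digital timer lying flat, 72 x 66 x 19 mm; not part of the job, leave it where it is. Origin: centre of its underside, z up.

How it is judged:
At the end, for the whole second after the job is handed in: Dish flat on the mat, within 15 mm of midway between the bottles; weight upright on it, within 12 mm of its centre; vials upright on the mat within 15 mm of the line, 68 to 97 mm from own bottle (black cap: blue bottle), 55 to 110 mm from the dish; all released, at rest (horizontal distance between dish and bench_mat below 0.015 m and z of each of dish, orange_vial, black_vial in the frame of bench_mat below 0.008 m and horizontal distance between brass_weight and dish below 0.012 m and z of brass_weight in the frame of dish between 0.009 and 0.018 m and x of orange_vial in the frame of bench_mat between -0.015 and 0.015 m and horizontal distance between orange_vial and orange_bottle between 0.068 and 0.097 m and horizontal distance between orange_vial and dish between 0.055 and 0.11 m and x of black_vial in the frame of bench_mat between -0.015 and 0.015 m and horizontal distance between black_vial and blue_bottle between 0.068 and 0.097 m and horizontal distance between black_vial and dish between 0.055 and 0.11 m and linear speed of each of dish, brass_weight, orange_vial, black_vial below 0.02 m/s and angle between each of dish, brass_weight, orange_vial, black_vial's own z axis and vertical below 0.12 rad); the robot touches nothing.
It fails at once if the orange-capped bottle is shifted by more than 12 mm or tipped (distance of orange_bottle from where it was at the start of the episode above 0.012 m or angle between orange_bottle's own z axis and vertical above 0.25 rad).
It fails at once if the blue-capped bottle is shifted by more than 12 mm or tipped (distance of blue_bottle from where it was at the start of the episode above 0.012 m or angle between blue_bottle's own z axis and vertical above 0.25 rad).
It fails at once if the stopper is moved by more than 20 mm (distance of stopper from where it was at the start of the episode above 0.02 m).
It fails at once if the tape is moved by more than 20 mm (distance of tape from where it was at the start of the episode above 0.02 m).
It fails at once if the timer is moved by more than 20 mm (distance of timer from where it was at the start of the episode above 0.02 m).
It also fails if it takes over 112 s, if anything falls off the work surface, if the arm or the gripper's body presses on something with over 40 N, if the wrist force passes 120 N, or if a joint passes its speed limit or range.

## Working session

There is one attempt and no reset: what is moved stays moved. The work goes in short steps, Python scripts to look and compute and a tool call to move; the robot and the scene stay as the last step left them, time stands still between calls to the robot, and variables do not carry over. Pictures are saved under pics/ and viewed, at most 14 in all, crops included, and the job is handed in when it is done.

Besides the shell and the picture viewer there is one more tool, called by a JSON object that holds its "api" and its "payload". drive_tool: Moves the arm, as the interface text tells. Its arguments: {"type":"object","properties":{"motion":{"type":"array","items":{"type":"array","items":{"type":"array","items":{"type":"number"}}}},"squeeze":{"type":"number"}},"required":["motion"]}

```bash
mkdir -p pics; python3 - <<'E'
from station import manip
import cv2
for n in("top","side"):
    cv2.imwrite(f"pics/{n}0.png",manip.snapshot(n)[...,::-1]); print(n,manip.camera_model(n))
print(manip.sense())
E
```

```text
top {'fov_y': 45.18536218988512, 'cx': 311.91425186969155, 'cy': 241.89313529829903, 'origin': array([ 0.24207846, -0.08055206,  1.42633256]), 'orientation': array([-0.07451865,  0.06597563,  0.71040646, -0.69671863])}
side {'fov_y': 57.79855313585966, 'cx': 321.1816018142726, 'cy': 238.96011494518595, 'origin': array([ 0.2154992 , -0.82645231,  0.397696  ]), 'orientation': array([ 0.54469232, -0.10109351, -0.16131915,  0.8167414 ])}
{'t': 0.1, 'q': array([ 9.38496008e-01,  5.28334092e-01,  1.43382116e+00, -9.96043057e-06,
        1.18139807e+00, -1.78528190e-01]), 'qd': array([-0.00162114, -0.00145934, -0.00500817,  0.00272609,  0.00018673,
       -0.00146971]), 'tau': array([-2.56994383e-05, -4.43301344e+01, -1.78587073e+01, -1.80839493e-04,
        3.91321068e-03, -3.39403428e-06]), 'tcp_pos': array([0.27356607, 0.56120774, 0.23044056]), 'tool_rot': array([ 2.24942534e-01,  9.74371539e-01, -9.02683920e-04, -3.82411121e-04]), 'force': array([ 1.1607264 , -0.69751902,  0.35784634]), 'ft_torque': array([-0.00820163,  0.07848406, -0.00013248]), 'gripper_force': 0.0, 'finger_gap': 1.0036482904072421}
```

View pics/top0.png

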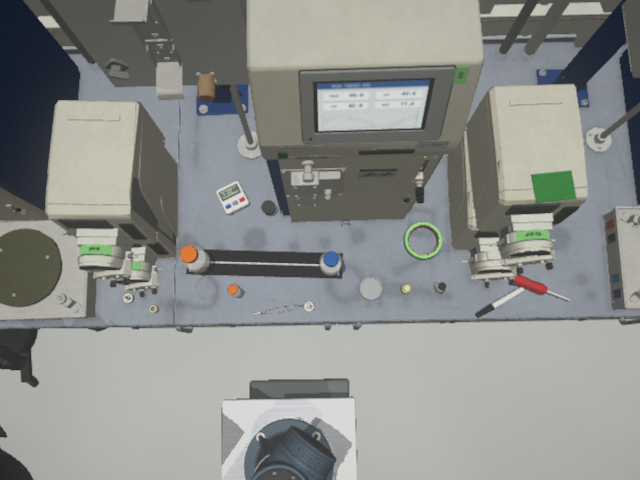

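View pics/side0.png

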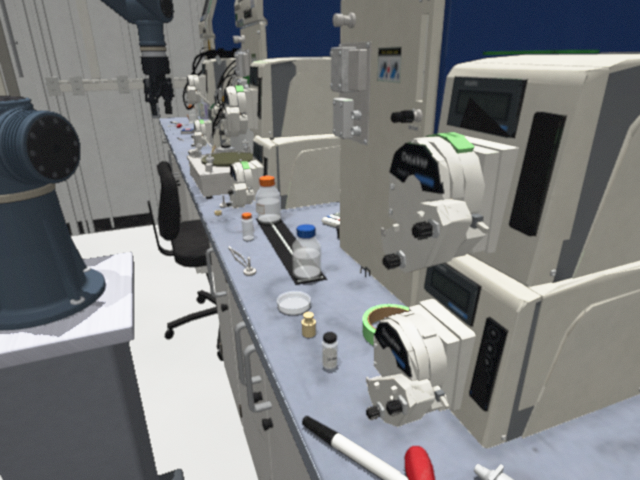

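The top view shows the orange cap at (189,254), the blue cap at (331,260), the orange vial at (234,290), the dish at (371,288), the brass weight at (406,288) and the black vial at (440,287). The tape is at (423,240), clear of them. The side view shows the same layout, with the arm far left.

```bash
cat > h.py <<'E'
import numpy as np, cv2
from scipy.spatial.transform import Rotation as R
from station import manip
def ray(n,uv):
    m=manip.camera_model(n); f=240/np.tan(np.radians(m['fov_y']/2))
    d=np.array([(uv[0]-m['cx'])/f,-(uv[1]-m['cy'])/f,-1.])
    return np.array(m['origin']),R.from_quat(m['orientation']).apply(d)
def onplane(n,uv,z):
    o,d=ray(n,uv); return o+d*(z-o[2])/d[2]
def proj(n,p):
    m=manip.camera_model(n); f=240/np.tan(np.radians(m['fov_y']/2))
    c=R.from_quat(m['orientation']).inv().apply(np.array(p)-m['origin'])
    return np.array([m['cx']-f*c[0]/c[2], m['cy']+f*c[1]/c[2]])
def blobs(img,lo,hi,roi,mn=8):
    x0,y0,x1,y1=roi
    hsv=cv2.cvtColor(np.ascontiguousarray(img[y0:y1,x0:x1]),cv2.COLOR_RGB2HSV)
    n,l,s,c=cv2.connectedComponentsWithStats(cv2.inRange(hsv,lo,hi))
    return [(int(s[i,4]),(c[i]+[x0,y0]).round(1),(s[i,:4]+[x0,y0,0,0])) for i in range(1,n) if s[i,4]>=mn]
def go(pos,yaw=None):
    """units for a move from the present pose to world pos; yaw = wanted world angle (deg) of tool y, mod 180"""
    s=manip.sense(); r=R.from_quat(s['tool_rot']); M=r.as_matrix()
    d=M.T@(np.array(pos)-s['tcp_pos'])/.03
    ty=np.degrees(np.arctan2(M[1,1],M[0,1])); t=None
    if yaw is not None: t=-(((yaw-ty)+90)%180-90)/8
    print('units',d.round(2),'yaw',t,'tool-y deg',ty.round(1),'tcp',s['tcp_pos'].round(4),'q6',s['q'][5].round(2),'t',s['t'])
E
python3 - <<'E'
from h import *
im=manip.snapshot("top"); si=manip.snapshot("side")
T=dict(orange=((3,130,130),(18,255,255),(170,230,260,310)),blue=((105,130,80),(122,255,255),(310,245,350,280)),
 brass=((15,60,90),(32,255,255),(395,275,420,300)),dark=((0,0,0),(180,255,60),(430,275,455,300)),mat=((0,0,0),(180,255,50),(180,235,350,285)))
for k,v in T.items(): print('top',k,blobs(im,*v))
c=cv2.resize(im[180:310,170:460],None,fx=2.7,fy=2.7,interpolation=cv2.INTER_CUBIC)
cv2.imwrite("pics/c1.png",c[...,::-1])
S=dict(orange=((3,130,130),(18,255,255),(230,165,290,225)),blue=((105,130,80),(122,255,255),(290,220,325,245)),brass=((15,60,60),(32,255,255),(295,300,325,345)),dark=((0,0,0),(180,255,60),(315,325,345,350)))
for k,v in S.items(): print('side',k,blobs(si,*v))
c=cv2.resize(si[160:400,200:440],None,fx=2.5,fy=2.5,interpolation=cv2.INTER_CUBIC)
cv2.imwrite("pics/c2.png",c[...,::-1])
E
```

```text
top orange [(222, array([188.2, 253.7]), array([180, 246,  17,  17])), (67, array([232.1, 289.1]), array([228, 285,   9,   9]))]
top blue [(160, array([330.7, 258.4]), array([324, 252,  14,  14]))]
top brass [(52, array([405.6, 288.4]), array([402, 284,   8,  10]))]
top dark []
top mat []
side orange [(89, array([266.1, 179. ]), array([259, 175,  15,  10])), (39, array([246. , 215.2]), array([242, 213,   9,   6]))]
side blue [(194, array([305.7, 230.7]), array([297, 225,  18,  13]))]
side brass [(247, array([308.2, 325.6]), array([302, 312,  13,  25]))]
side dark [(95, array([329.4, 337.7]), array([324, 333,  12,  10]))]
```

View pics/c1.png

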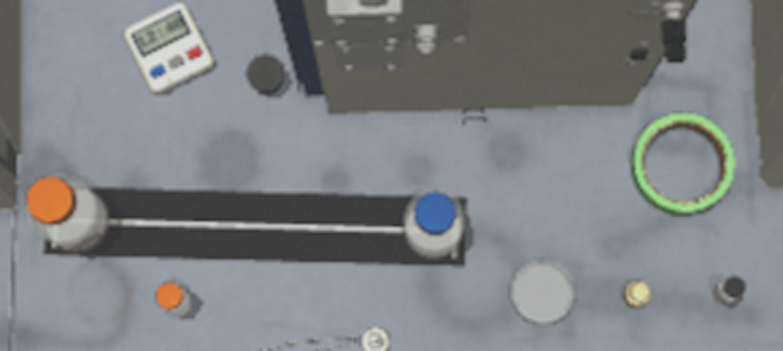

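View pics/c2.png

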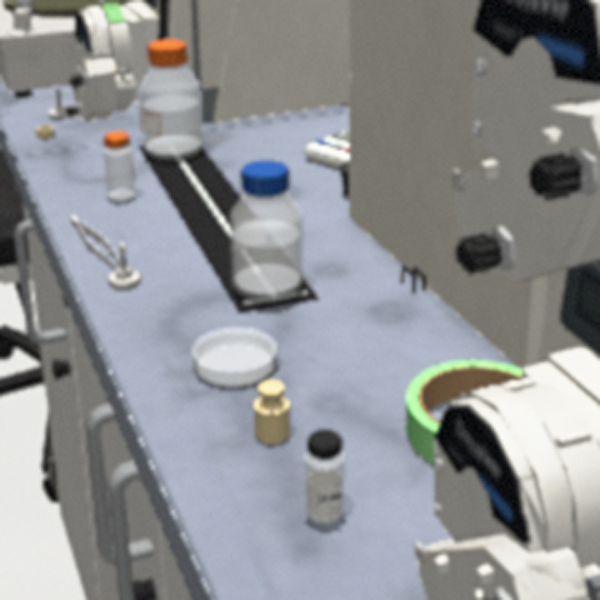

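The crops confirm the layout. In the top view the mat runs from about (187,273) to (342,255) and the pale line ends near the two bottles. Now I'll turn these into positions.

```bash
python3 - <<'E'
from h import *
im=manip.snapshot("top")
g=cv2.cvtColor(im,cv2.COLOR_RGB2HSV)
# mat corners: largest dark component
m=((g[...,2]<75)*255).astype(np.uint8); m[:245]=0;m[285:]=0;m[:,:180]=0;m[:,350:]=0
m=cv2.morphologyEx(m,cv2.MORPH_CLOSE,np.ones((5,5)))
c=max(cv2.findContours(m,0,2)[0],key=cv2.contourArea); print('mat rect',cv2.minAreaRect(c))
w=(g[248:280,210:318,2]>110)
pts=np.argwhere(w&(g[248:280,210:318,1]<90))[:,::-1]+[210,248]
# line: pale pixels within mat interior
pts=pts[abs(pts[:,1]-(261+(pts[:,0]-210)*.03))<6]
vx,vy,x0,y0=cv2.fitLine(pts.astype(np.float32),cv2.DIST_HUBER,0,.01,.01).ravel()
A=[onplane('top',(u,y0+(u-x0)*vy/vx),.003) for u in (215,315)]
print('line',np.round(A,4))
# dish
d=((g[...,1]<40)&(g[...,2]>120)).astype(np.uint8)*255; d[:270]=0;d[305:]=0;d[:,:355]=0;d[:,388:]=0
n,l,s,ce=cv2.connectedComponentsWithStats(d); i=1+np.argmax(s[1:,4]); print('dish',s[i],ce[i])
dk=((g[...,2]<70)).astype(np.uint8)*255; dk[:278]=0;dk[298:]=0;dk[:,:430]=0;dk[:,452:]=0
n,l,s,cb=cv2.connectedComponentsWithStats(dk); j=1+np.argmax(s[1:,4]); print('blk',s[j],cb[j])
P=dict(obot=((188.2,253.7),.115),bbot=((330.7,258.4),.1),ovial=((232.1,289.1),.062),brass=((405.6,288.4),.03),dish=(ce[i],.013),bvial=(cb[j],.05))
Q={k:onplane('top',*v) for k,v in P.items()}
for k in Q: print(k,Q[k].round(4),'side px',proj('side',Q[k]).round(1))
print('bottle dist',np.linalg.norm((Q['obot']-Q['bbot'])[:2]))
def two(a,b):
    o1,d1=ray('top',a);o2,d2=ray('side',b)
    t=np.linalg.lstsq(np.c_[d1,-d2],o2-o1,rcond=None)[0]; p,q=o1+d1*t[0],o2+d2*t[1]; return (p+q)/2,np.linalg.norm(p-q)
for k,b in dict(obot=(266.1,177),bbot=(305.7,228),ovial=(246,213.5),bvial=(329.4,334)).items(): print('2view',k,two(P[k][0],b))
for k,uv,z in (('tape',(423,240),.024),('stopper',(268,207),.028)): print(k,onplane('top',uv,z).round(3))
E
```

```text
mat rect ((264.25732421875, 263.3794250488281), (154.12815856933594, 24.449729919433594), 1.456358551979065)
line [[ 0.4834  0.1779  0.003 ]
 [ 0.4715 -0.0726  0.003 ]]
dish [ 355  270   33   35 1153] [371.0008673  286.98091934]
blk [439 283   6   7  24] [441.66666667 286.16666667]
obot [0.4848 0.2201 0.115 ] side px [266.4 178.9]
bbot [ 0.4696 -0.11    0.1   ] side px [305.8 229.1]
ovial [0.4068 0.1254 0.062 ] side px [246.1 214.3]
brass [ 0.4041 -0.2912  0.03  ] side px [307.4 317.7]
dish [ 0.4112 -0.2091  0.013 ] side px [294.9 300.8]
bvial [ 0.4054 -0.3745  0.05  ] side px [329.3 336.3]
bottle dist 0.33040320116070643
2view obot (array([0.48385887, 0.21884469, 0.12034283]), np.float64(0.00010243406657094354))
2view bbot (array([ 0.46932368, -0.10996172,  0.10228958]), np.float64(0.0002894527223301012))
2view ovial (array([0.40667659, 0.1250586 , 0.06420153]), np.float64(0.00019971688748775054))
2view bvial (array([ 0.40541421, -0.37389676,  0.05326117]), np.float64(0.0007428818060357575))
tape [ 0.524 -0.341  0.024]
stopper [0.616 0.042 0.028]
```

```bash
python3 - <<'E'
from h import *
im=manip.snapshot("top"); c=cv2.resize(im[270:308,350:392],None,fx=4,fy=4,interpolation=cv2.INTER_CUBIC)
h=cv2.HoughCircles(cv2.cvtColor(c,cv2.COLOR_RGB2GRAY),cv2.HOUGH_GRADIENT,1,100,param1=80,param2=12,minRadius=38,maxRadius=54)
print(h); uv=(h[0,0,:2]+.5)/4-.5+[350,270]; print(uv,onplane('top',uv,.012))
go([.41,.05,.23],-2.7)
E
```

```text
[[[85.5 73.5 43.8]]]
[371. 288.] [ 0.40885416 -0.20913953  0.012     ]
units [-11.56 -13.34   0.04] yaw 8.33741855698395 tool-y deg 64.0 tcp [0.2738 0.5615 0.2309] q6 -0.18 t 0.3
```

{"api": "drive_tool", "payload": {"motion": [[[70,-11.56,-13.34,0,8.34],[70,-11.56,-13.34,0,8.34],[70,-11.56,-13.34,0,8.34],[70,-11.56,-13.34,0,8.34],[70,-11.56,-13.34,0,8.34],[70,-11.56,-13.34,0,8.34],[70,-11.56,-13.34,0,8.34],[70,-11.56,-13.34,0,8.34],[70,-11.56,-13.34,0,8.34],[70,-11.56,-13.34,0,8.34]]], "squeeze": 40}}

```text
t: 1.3
tcp_pos: [0.4029, 0.0766, 0.2317]
tool_rot: [0.724, 0.69, 0.0, 0.0]
force: [1.3, 0.7, 0.4]
finger_gap: 0.818
gripper_force: 0.0
```

```bash
python3 -c "
from h import *
go([.409,-.209,.15],-2.7)"
```

```text
units [-9.5   0.65  2.72] yaw -0.00260601073182265 tool-y deg -2.7 tcp [0.4029 0.0766 0.2317] q6 -0.04 t 1.3
```

{"api": "drive_tool", "payload": {"motion": [[[70,-9.5,0.65,0.5,0],[70,-9.5,0.65,0.5,0],[70,-9.5,0.65,0.5,0],[70,-9.5,0.65,0.5,0],[70,-9.5,0.65,0.5,0],[70,-9.5,0.65,2.7,0],[70,-9.5,0.65,5.3,0],[70,-9.5,0.65,5.7,0],[70,-9.5,0.65,5.7,0]]]}}

```text
t: 2.2
tcp_pos: [0.4065, -0.2064, 0.0561]
tool_rot: [0.724, 0.689, -0.0, -0.004]
force: [-1.0, -0.3, -0.0]
finger_gap: 0.821
gripper_force: 0.0
```

```bash
python3 - <<'E'
from h import *
go([.409,-.209,.0],-2.7)
si=manip.snapshot("side")
cv2.imwrite("pics/s2.png",cv2.resize(si[180:380,200:460],None,fx=2.5,fy=2.5,interpolation=cv2.INTER_CUBIC)[...,::-1])
E
```

```text
units [-0.09  0.1   1.87] yaw -0.014738580600381468 tool-y deg -2.8 tcp [ 0.4065 -0.2064  0.0561] q6 -0.67 t 2.2
```

View pics/s2.png

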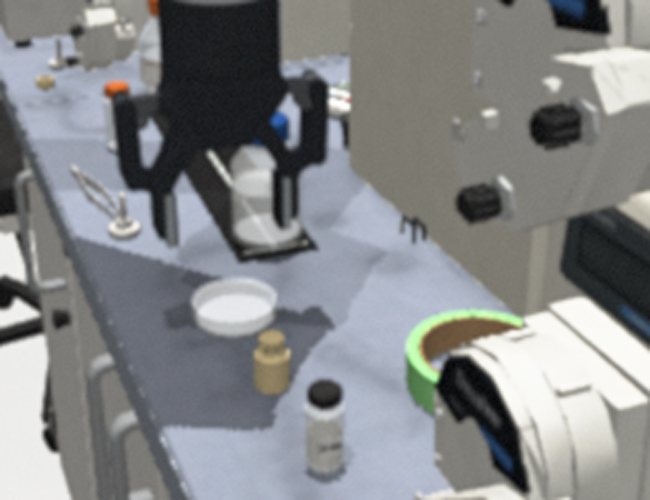

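The open fingers straddle the dish (centre about (234,305) in the crop), with both tips still above it. Now descend and close.

{"api": "drive_tool", "payload": {"motion": [[[70,-0.09,0.1,1.0,0],[70,-0.09,0.1,1.6,0],[70,-0.09,0.1,1.83,0],[70,-0.09,0.1,1.83,0],[50,-0.09,0.1,1.83,0],[50,-0.09,0.1,1.83,0],[50,-0.09,0.1,1.83,0],[50,-0.09,0.1,1.83,0],[50,-0.09,0.1,1.83,0],[50,-0.09,0.1,1.83,0]]]}}

```text
t: 3.25
tcp_pos: [0.412, -0.2102, 0.007]
tool_rot: [0.724, 0.69, 0.0, 0.001]
force: [0.0, 0.4, 6.8]
finger_gap: 0.595
gripper_force: 37.6
```

```bash
python3 - <<'E'
from h import *
si=manip.snapshot("side")
cv2.imwrite("pics/s3.png",cv2.resize(si[230:350,230:360],None,fx=4.5,fy=4.5,interpolation=cv2.INTER_CUBIC)[...,::-1])
go([.409,-.209,.0],-2.7)
E
```

```text
units [ 0.03 -0.1   0.23] yaw -0.001577699732230542 tool-y deg -2.7 tcp [ 0.412  -0.2102  0.007 ] q6 -0.67 t 3.3
```

View pics/s3.png

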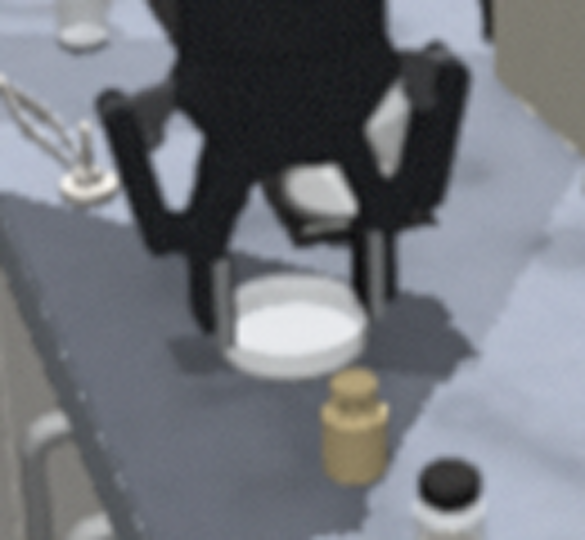

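The left finger is beside the dish wall, but the tips sit high: the right one is only at rim level, about (375,310). I'll open, go 6 mm lower and grip again.

{"api": "drive_tool", "payload": {"motion": [[[72,0,0,0,0],[72,0,0,0,0],[72,0,0,0,0],[72,0,0,0.2,0],[72,0,0,0.2,0],[72,0,0,0.2,0],[72,0,0,0.2,0]]]}}

```text
t: 4.0
tcp_pos: [0.4113, -0.2098, -0.0008]
tool_rot: [0.724, 0.69, -0.0, -0.0]
force: [-0.6, 0.4, -0.3]
finger_gap: 0.844
gripper_force: 0.0
```

{"api": "drive_tool", "payload": {"motion": [[[48,0,0,0,0],[48,0,0,0,0],[48,0,0,0,0],[48,0,0,0,0],[48,0,0,0,0],[48,0,0,0,0],[48,0,0,0,0]]]}}

```text
t: 4.7
tcp_pos: [0.4114, -0.2099, -0.0002]
tool_rot: [0.724, 0.69, -0.0, 0.0]
force: [-0.1, 0.3, 4.9]
finger_gap: 0.613
gripper_force: 41.3
```

{"api": "drive_tool", "payload": {"motion": [[[70,0,0,0,0],[70,0,0,0,0],[70,0,0,0,0],[70,0,0,0.1,0],[70,0,0,0.1,0],[54,0,0,0.1,0],[54,0,0,0.1,0],[54,0,0,0.1,0]]]}}

```text
t: 5.5
tcp_pos: [0.4114, -0.2099, -0.0036]
tool_rot: [0.724, 0.69, -0.0, -0.0]
force: [-1.2, 0.0, 0.2]
finger_gap: 0.628
gripper_force: 3.4
```

{"api": "drive_tool", "payload": {"motion": [[[48,0,0,0,0],[48,0,0,0,0],[48,0,0,0,0],[48,0,0,0,0]]]}}

```text
t: 5.9
tcp_pos: [0.4114, -0.2099, -0.0033]
tool_rot: [0.724, 0.69, -0.0, 0.0]
force: [-0.1, 0.6, 6.2]
finger_gap: 0.616
gripper_force: 42.0
```

{"api": "drive_tool", "payload": {"motion": [[[48,0,0,-0.5,0],[48,0,0,-1.2,0],[48,0,0,-2,0],[48,0,0,-2,0],[48,0,0,-2,0]]]}}

```text
t: 6.4
tcp_pos: [0.4116, -0.2101, 0.0565]
tool_rot: [0.724, 0.69, 0.0, 0.001]
force: [-0.4, 0.3, -0.2]
finger_gap: 0.617
gripper_force: 42.2
```

```bash
python3 - <<'E'
from h import *
si=manip.snapshot("side")
cv2.imwrite("pics/s4.png",cv2.resize(si[210:350,220:360],None,fx=4,fy=4,interpolation=cv2.INTER_CUBIC)[...,::-1])
go([.409,-.209,.0],-2.7)
E
```

```text
units [ 0.02 -0.08  1.87] yaw -0.002437405627169653 tool-y deg -2.7 tcp [ 0.4113 -0.2097  0.056 ] q6 -0.67 t 6.45
```

View pics/s4.png

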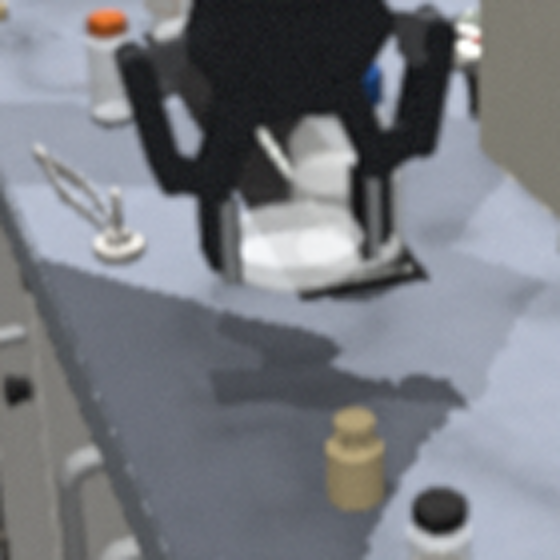

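The dish is held off the bench between the fingers and looks level. I'll carry it high over the blue bottle to the middle of the mat.

{"api": "drive_tool", "payload": {"motion": [[[48,0,0,-1.5,0],[48,0,0,-3,0],[48,1,0.2,-4,0],[48,2.4,0.5,-4,0],[48,3.8,0.8,-4,0],[48,5.3,1.1,-4,0],[48,6.8,1.4,-4,0],[48,8,1.6,-4,0],[48,8.93,1.78,-4,0],[48,8.93,1.78,-4,0]]]}}

```text
t: 7.45
tcp_pos: [0.4772, 0.0581, 0.1751]
tool_rot: [0.722, 0.692, -0.0, -0.001]
force: [-0.5, 0.2, -0.9]
finger_gap: 0.617
gripper_force: 42.3
```

{"api": "drive_tool", "payload": {"motion": [[[48,0,0,1,0],[48,0,0,2.3,0],[48,0,0,3.6,0],[48,0,0,4.8,0],[48,0,0,5.3,0],[48,0,0,5.3,0],[48,0,0,5.3,0]]]}}

```text
t: 8.15
tcp_pos: [0.477, 0.0546, 0.0168]
tool_rot: [0.724, 0.69, -0.001, -0.001]
force: [0.7, -0.5, -0.2]
finger_gap: 0.618
gripper_force: 42.3
```

```bash
python3 - <<'E'
from h import *
go([.4775,.055,.0003],-2.7)
E
```

```text
units [0.02 0.02 0.55] yaw -0.007978579573306277 tool-y deg -2.8 tcp [0.477  0.0546 0.0168] q6 -0.07 t 8.15
```

{"api": "drive_tool", "payload": {"motion": [[[48,0,0,0.3,0],[48,0,0,0.5,0],[48,0,0,0.57,0],[48,0,0,0.57,0],[55,0,0,0.57,0],[60,0,0,0.57,0],[68,0,0,0.57,0],[72,0,0,0.57,0],[72,0,0,0.57,0],[72,0,0,0.57,0]]]}}

```text
t: 9.15
tcp_pos: [0.4775, 0.0552, 0.0004]
tool_rot: [0.724, 0.69, 0.0, 0.0]
force: [-1.0, 0.1, -0.3]
finger_gap: 0.845
gripper_force: 0.0
```

{"api": "drive_tool", "payload": {"motion": [[[72,0,0,-0.6,0],[72,0,0,-1.8,0],[72,0,0,-3.2,0],[72,0,0,-4.6,0],[60,-1,-0.2,-6,0],[50,-2.6,-0.6,-6,0],[50,-4.2,-1,-6,0],[50,-5.8,-1.4,-6,0],[50,-7.4,-1.7,-6,0],[50,-9,-1.9,-6,0]]]}}

```text
t: 10.15
tcp_pos: [0.4064, -0.2132, 0.1804]
tool_rot: [0.724, 0.69, 0.0, -0.0]
force: [0.7, 0.2, -0.6]
finger_gap: 0.583
gripper_force: 0.0
```

```bash
python3 - <<'E'
from h import *
go([.4045,-.2912,.07],-2.7)
im=manip.snapshot("top"); 
cv2.imwrite("pics/t5.png",cv2.resize(im[230:310,170:460],None,fx=2.7,fy=2.7,interpolation=cv2.INTER_CUBIC)[...,::-1])
E
```

```text
units [-2.6   0.06  3.68] yaw -0.005338677175437567 tool-y deg -2.7 tcp [ 0.4064 -0.2132  0.1804] q6 -0.68 t 10.15
```

View pics/t5.png

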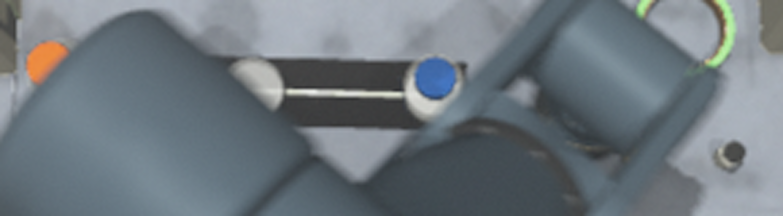

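The dish now lies on the mat line at about (258,83) in the crop, partly hidden by the arm. Next is the weight.

{"api": "drive_tool", "payload": {"motion": [[[50,-1.3,0,1,0],[50,-2.6,0,2.3,0],[50,-2.65,0.0,3.6,0],[50,-2.65,0.0,3.7,0],[50,-2.65,0.0,3.7,0]]]}}

```text
t: 10.7
tcp_pos: [0.403, -0.2897, 0.0686]
tool_rot: [0.724, 0.69, 0.0, -0.002]
force: [0.1, 0.0, 0.0]
finger_gap: 0.584
gripper_force: 0.0
```

```bash
python3 - <<'E'
from h import *
go([.4043,-.2912,.008],-2.7)
E
```

```text
units [-0.05  0.05  2.02] yaw -0.00399454865731208 tool-y deg -2.7 tcp [ 0.403  -0.2897  0.0686] q6 -0.8 t 10.7
```

{"api": "drive_tool", "payload": {"motion": [[[50,-0.04,0.05,1,0],[50,-0.04,0.05,1.8,0],[50,-0.04,0.05,2.02,0],[50,-0.04,0.05,2.02,0],[15,-0.04,0.05,2.02,0],[15,-0.04,0.05,2.02,0],[15,-0.04,0.05,2.02,0],[15,-0.04,0.05,2.02,0],[15,-0.04,0.05,2.02,0],[15,-0.04,0.05,2.02,0]]]}}

```text
t: 11.7
tcp_pos: [0.4062, -0.293, 0.0106]
tool_rot: [0.724, 0.69, 0.0, 0.002]
force: [0.3, 1.0, 7.1]
finger_gap: 0.229
gripper_force: 38.8
```

{"api": "drive_tool", "payload": {"motion": [[[15,0,0,0,0],[15,0,0,0,0],[15,0,0,-0.5,0],[15,0,0,-1,0],[15,0,0,-1,0],[15,0,0,-1,0]]]}}

```text
t: 12.3
tcp_pos: [0.4057, -0.2928, 0.0393]
tool_rot: [0.724, 0.69, -0.0, 0.001]
force: [-0.4, -0.4, -1.2]
finger_gap: 0.231
gripper_force: 39.5
```

```bash
python3 - <<'E'
from h import *
go([.4772,.055,.2],-2.7)
im=manip.snapshot("side"); 
cv2.imwrite("pics/t6.png",cv2.resize(im[170:370,200:360],None,fx=3,fy=3,interpolation=cv2.INTER_CUBIC)[...,::-1])
E
```

```text
units [11.69  1.84 -5.37] yaw -0.0023749149002156855 tool-y deg -2.7 tcp [ 0.4057 -0.2928  0.0393] q6 -0.8 t 12.3
```

View pics/t6.png

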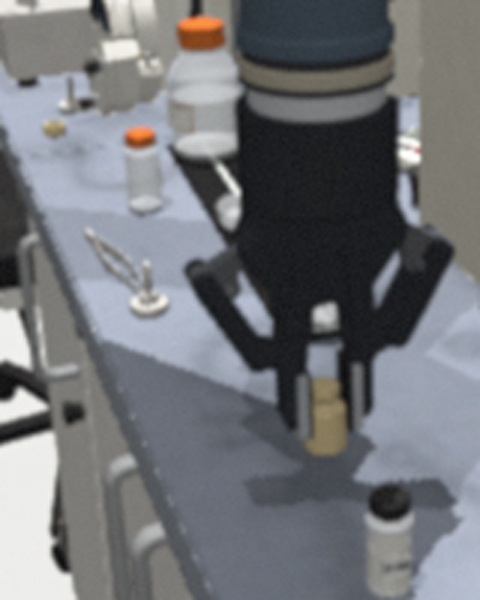

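The weight is held upright between the pads. I'll check the dish position numerically before carrying it over.

```bash
cat >> h.py <<'E'
def dishpos(x0=240,y0=242,x1=292,y1=284):
    im=manip.snapshot("top"); c=cv2.resize(im[y0:y1,x0:x1],None,fx=4,fy=4,interpolation=cv2.INTER_CUBIC)
    h=cv2.HoughCircles(cv2.cvtColor(c,cv2.COLOR_RGB2GRAY),cv2.HOUGH_GRADIENT,1,100,param1=80,param2=12,minRadius=38,maxRadius=54)
    if h is None: print('none'); return c
    uv=(h[0,0,:2]+.5)/4-.5+[x0,y0]; print('dish',h[0,0,2]/4,uv,onplane('top',uv,.015).round(4)); return c
E
python3 - <<'E'
from h import *
c=dishpos(); print(proj('top',[.4775,.055,.015]))
cv2.imwrite("pics/d7.png",c[...,::-1])
E
```

```text
dish 11.675 [263.  262.5] [0.4773 0.0563 0.015 ]
[263.52245442 262.39954305]
```

View pics/d7.png

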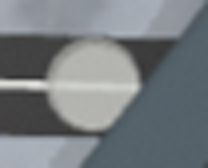

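The dish is visible and flat on the line, centre (.4773, .0563), within 2 mm of the middle.

{"api": "drive_tool", "payload": {"motion": [[[15,0,0,-1.6,0],[15,0,0,-3.2,0],[15,0.5,0.1,-4.8,0],[15,2,0.3,-5,0],[15,3.5,0.5,-5,0],[15,5,0.7,-5,0],[15,6.5,1,-5,0],[15,8,1.2,-5,0],[15,9.6,1.5,-5,0],[15,11,1.7,-5,0]]]}}

```text
t: 13.4
tcp_pos: [0.4718, 0.037, 0.188]
tool_rot: [0.724, 0.69, -0.0, -0.001]
force: [1.7, 1.4, -0.8]
finger_gap: 0.23
gripper_force: 39.6
```

{"api": "drive_tool", "payload": {"motion": [[[15,0.68,0.14,0,0],[15,0.68,0.14,1.3,0],[15,0.68,0.14,2.6,0],[15,0.68,0.14,3.9,0],[15,0.68,0.14,5,0],[15,0.68,0.14,5,0],[15,0.68,0.14,5,0]]]}}

```text
t: 14.1
tcp_pos: [0.4765, 0.055, 0.0382]
tool_rot: [0.724, 0.69, -0.001, -0.001]
force: [0.5, -0.7, -0.2]
finger_gap: 0.23
gripper_force: 39.6
```

```bash
python3 - <<'E'
from h import *
go([.4773,.0545,.025],-2.7)
E
```

```text
units [-0.01  0.03  0.44] yaw -0.0032033568320919414 tool-y deg -2.7 tcp [0.4765 0.055  0.0382] q6 -0.07 t 14.1
```

{"api": "drive_tool", "payload": {"motion": [[[15,0,0.02,0.25,0],[15,0,0.02,0.35,0],[15,0,0.02,0.42,0],[15,0,0.02,0.45,0],[15,0,0.02,0.45,0]]]}}

```text
t: 14.6
tcp_pos: [0.478, 0.0549, 0.0256]
tool_rot: [0.724, 0.69, 0.0, 0.0]
force: [0.5, 0.3, 0.0]
finger_gap: 0.23
gripper_force: 39.6
```

Lower gently until the force shows contact.

{"api": "drive_tool", "payload": {"motion": [[[15,0,0,0.04,0],[15,0,0,0.04,0],[15,0,0,0.04,0]]]}}

```text
t: 14.9
tcp_pos: [0.4781, 0.0549, 0.0255]
tool_rot: [0.724, 0.69, 0.0, 0.001]
force: [-0.8, 0.5, 11.1]
finger_gap: 0.23
gripper_force: 40.7
```

Contact with the lid at 11 N. Release and retreat toward the orange vial.

{"api": "drive_tool", "payload": {"motion": [[[20,0,0,0,0],[24,0,0,0,0],[32,0,0,0,0],[42,0,0,0,0],[50,0,0,0,0],[50,0,0,0,0]]]}}

```text
t: 15.5
tcp_pos: [0.4777, 0.0549, 0.0239]
tool_rot: [0.724, 0.69, -0.0, -0.0]
force: [-0.7, -0.3, -1.3]
finger_gap: 0.582
gripper_force: 0.0
```

{"api": "drive_tool", "payload": {"motion": [[[50,0,0,-1,0],[50,0,0,-2.4,0],[50,0,0,-3.6,0],[50,0,-0.3,-4.2,0],[50,1,-1.3,-4.2,0],[50,2.2,-2.4,-4.2,0],[50,2.2,-2.4,-4.2,0],[50,2.2,-2.4,-4.2,0]]]}}

```text
t: 16.3
tcp_pos: [0.4082, 0.1249, 0.1501]
tool_rot: [0.723, 0.691, -0.0, 0.0]
force: [0.4, -0.1, -0.7]
finger_gap: 0.583
gripper_force: 0.0
```

```bash
python3 - <<'E'
from h import *
go([.407,.1254,.012],-2.7)
E
```

```text
units [ 0.01 -0.04  4.6 ] yaw 0.015964119190249093 tool-y deg -2.6 tcp [0.4082 0.1249 0.1501] q6 0.08 t 16.3
```

{"api": "drive_tool", "payload": {"motion": [[[50,0,-0.04,1.3,0],[50,0,-0.04,2.6,0],[50,0,-0.04,3.8,0],[50,0,-0.04,4.5,0],[50,0,-0.04,4.6,0],[50,0,-0.04,4.6,0],[50,0,-0.04,4.6,0]]]}}

```text
t: 17.0
tcp_pos: [0.4089, 0.124, 0.0127]
tool_rot: [0.724, 0.69, 0.001, 0.001]
force: [0.1, -0.2, -0.2]
finger_gap: 0.583
gripper_force: 0.0
```

{"api": "drive_tool", "payload": {"motion": [[[20,0,0,0,0],[20,0,0,0,0],[20,0,0,0,0],[20,0,0,0,0],[20,0,0,0,0],[20,0,0,0,0],[20,0,0,0,0]]]}}

```text
t: 17.7
tcp_pos: [0.4087, 0.1243, 0.0132]
tool_rot: [0.724, 0.69, 0.001, 0.001]
force: [0.6, -0.3, 6.9]
finger_gap: 0.305
gripper_force: 39.2
```

{"api": "drive_tool", "payload": {"motion": [[[20,0,0,-1,0],[20,0,0,-2.2,0],[20,0.1,0.5,-2.4,0],[20,0.3,1.4,-2.4,0],[20,0.54,2.39,-2.4,0],[20,0.54,2.39,-2,0],[20,0.54,2.39,-1,0],[20,0.54,2.39,-0.3,0],[20,0.54,2.39,-0.2,0],[20,0.54,2.39,-0.2,0]]]}}

```text
t: 18.7
tcp_pos: [0.479, 0.137, 0.0177]
tool_rot: [0.724, 0.69, -0.001, -0.001]
force: [-0.4, 0.1, 0.6]
finger_gap: 0.298
gripper_force: 39.5
```

{"api": "drive_tool", "payload": {"motion": [[[20,0,0,0.07,0],[20,0,0,0.1,0],[20,0,0,0.1,0]]]}}

```text
t: 19.0
tcp_pos: [0.4808, 0.1371, 0.0162]
tool_rot: [0.724, 0.69, 0.001, 0.001]
force: [0.4, -0.1, 4.3]
finger_gap: 0.299
gripper_force: 39.8
```

Light contact with the mat. Release and rise, then check with a picture.

{"api": "drive_tool", "payload": {"motion": [[[25,0,0,0,0],[29,0,0,0,0],[36,0,0,0,0],[44,0,0,0,0],[50,0,0,0,0],[50,0,0,-0.5,0],[50,0,0,-2,0],[50,0,0,-3.4,0],[50,0,0,-5,0],[50,-1,0,-5,0]]]}}

```text
t: 20.0
tcp_pos: [0.4831, 0.109, 0.1706]
tool_rot: [0.722, 0.692, 0.005, 0.005]
force: [1.6, -0.1, -0.3]
finger_gap: 0.588
gripper_force: 0.0
```

{"api": "drive_tool", "payload": {"motion": [[[50,-1.6,-0.3,0,0],[50,-3.2,-0.6,0,0],[50,-4.8,-0.9,0,0],[50,-6.4,-1.2,0,0],[50,-8,-1.6,0,0],[50,-9.6,-1.9,0,0],[50,-11.2,-2,0,0],[50,-12.8,-2,0,0],[50,-14.3,-2,0,0],[50,-15.5,-2,0,0]]]}}

```text
t: 21.0
tcp_pos: [0.3962, -0.3575, 0.1649]
tool_rot: [0.724, 0.689, -0.0, 0.0]
force: [1.2, -0.2, 0.4]
finger_gap: 0.588
gripper_force: 0.0
```

```bash
python3 - <<'E'
from h import *
go([.4057,-.374,.08],-2.7)
im=manip.snapshot("side"); 
cv2.imwrite("pics/s8.png",cv2.resize(im[160:380,200:400],None,fx=2.7,fy=2.7,interpolation=cv2.INTER_CUBIC)[...,::-1])
t=manip.snapshot("top")
for k in blobs(t,(3,130,130),(18,255,255),(170,230,260,310)): print(k, onplane('top',k[1],.065), onplane('top',k[1],.115))
dishpos()
E
```

```text
units [-0.53  0.34  2.83] yaw -0.01555865463533479 tool-y deg -2.8 tcp [ 0.3962 -0.3575  0.1649] q6 -0.89 t 21.0
(225, array([188.2, 253.7]), array([180, 246,  17,  17])) [0.49405163 0.23154182 0.065     ] [0.48479698 0.22007901 0.115     ]
(75, array([226.9, 258.5]), array([222, 254,  10,  10])) [0.48042796 0.13813882 0.065     ] [0.47167369 0.13010658 0.115     ]
dish 11.425 [262.75 262.75] [0.4767 0.0569 0.015 ]
```

View pics/s8.png

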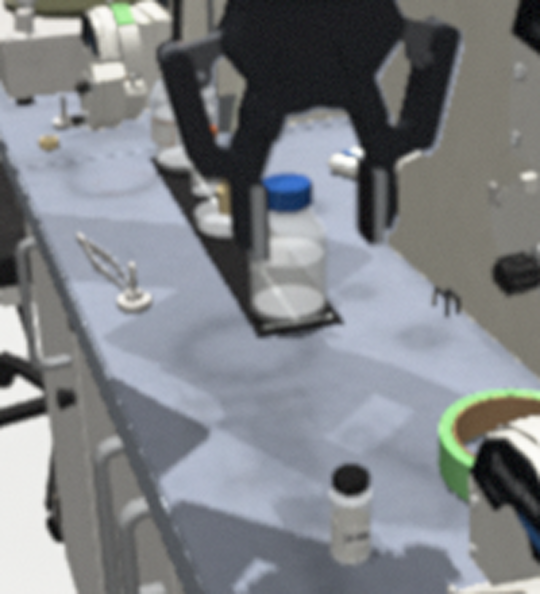

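The dish with the weight on it and the orange vial stand on the mat. The black vial is still at the front, cap at (350,478) in the crop. Fetching it.

{"api": "drive_tool", "payload": {"motion": [[[50,-0.4,0.25,0.8,0],[50,-0.4,0.25,2,0],[50,-0.4,0.25,2.6,0],[50,-0.4,0.25,2.6,0],[50,-0.4,0.25,2.6,0]]]}}

```text
t: 21.65
tcp_pos: [0.4036, -0.3656, 0.087]
tool_rot: [0.723, 0.69, 0.0, -0.001]
force: [-0.3, -0.2, 0.8]
finger_gap: 0.585
gripper_force: 0.0
```

```bash
python3 - <<'E'
from h import *
go([.4057,-.3742,.012],-2.7)
E
```

```text
units [-0.29  0.08  2.5 ] yaw 0.004728268522136148 tool-y deg -2.7 tcp [ 0.4036 -0.3656  0.087 ] q6 -0.89 t 21.65
```

{"api": "drive_tool", "payload": {"motion": [[[50,-0.29,0.06,0,0],[50,-0.29,0.06,0.8,0],[50,-0.29,0.06,1.8,0],[50,-0.29,0.06,2.4,0],[50,-0.29,0.06,2.5,0],[50,-0.29,0.06,2.5,0]]]}}

```text
t: 22.25
tcp_pos: [0.4055, -0.3765, 0.0127]
tool_rot: [0.724, 0.69, -0.0, 0.001]
force: [-0.6, 0.1, 0.5]
finger_gap: 0.584
gripper_force: 0.0
```

{"api": "drive_tool", "payload": {"motion": [[[15,0,0,0,0],[15,0,0,0,0],[15,0,0,0,0],[15,0,0,0,0],[15,0,0,0,0],[15,0,0,0,0],[15,0,0,0,0]]]}}

```text
t: 22.95
tcp_pos: [0.4058, -0.3766, 0.0135]
tool_rot: [0.724, 0.69, -0.0, 0.002]
force: [0.2, 0.3, 6.6]
finger_gap: 0.24
gripper_force: 39.2
```

{"api": "drive_tool", "payload": {"motion": [[[15,0,0,-1.2,0],[15,0,0,-2.8,0],[15,0,0,-4.4,0],[15,0.5,0.1,-5.5,0],[15,2,0.3,-5.5,0],[15,3.6,0.5,-5.5,0],[15,5.2,0.7,-5.5,0],[15,6.8,1,-5.5,0],[15,8.4,1.2,-5.5,0],[15,10,1.5,-5.5,0]]]}}

```text
t: 23.95
tcp_pos: [0.4638, -0.0762, 0.1774]
tool_rot: [0.724, 0.69, -0.0, 0.0]
force: [0.2, -0.9, -0.7]
finger_gap: 0.236
gripper_force: 39.3
```

{"api": "drive_tool", "payload": {"motion": [[[15,1.2,0.15,0,0],[15,1.67,0.2,0,0],[15,1.67,0.2,0.5,0],[15,1.67,0.2,1.8,0],[15,1.67,0.2,3.2,0],[15,1.67,0.2,4.4,0],[15,1.67,0.2,5,0],[15,1.67,0.2,5.1,0],[15,1.67,0.2,5.1,0],[15,1.67,0.2,5.1,0]]]}}

```text
t: 24.95
tcp_pos: [0.4734, -0.0286, 0.0251]
tool_rot: [0.724, 0.69, 0.001, 0.001]
force: [0.4, -0.5, 0.1]
finger_gap: 0.238
gripper_force: 39.3
```

```bash
python3 - <<'E'
from h import *
go([.4733,-.0292,.0155],-2.7)
E
```

```text
units [-0.02 -0.    0.32] yaw -0.001666330606099109 tool-y deg -2.7 tcp [ 0.4734 -0.0286  0.0251] q6 -0.25 t 24.95
```

{"api": "drive_tool", "payload": {"motion": [[[15,0,0,0.2,0],[15,0,0,0.27,0],[15,0,0,0.33,0],[15,0,0,0.33,0],[15,0,0,0.33,0]]]}}

```text
t: 25.45
tcp_pos: [0.4732, -0.0285, 0.0163]
tool_rot: [0.724, 0.69, 0.001, 0.001]
force: [-1.9, 0.4, 17.8]
finger_gap: 0.239
gripper_force: 41.2
```

Seated with 18 N of contact. Release, rise and move clear toward the robot's left for a final look.

{"api": "drive_tool", "payload": {"motion": [[[20,0,0,-0.04,0],[24,0,0,-0.04,0],[32,0,0,-0.04,0],[42,0,0,-0.04,0],[50,0,0,-0.04,0],[50,0,0,-0.5,0],[50,0,0,-1.5,0],[50,0,0,-3,0],[50,0,0,-4.5,0],[50,0,0,-6,0]]]}}

```text
t: 26.45
tcp_pos: [0.472, -0.0282, 0.1955]
tool_rot: [0.724, 0.69, -0.0, -0.001]
force: [0.4, -0.3, -0.7]
finger_gap: 0.585
gripper_force: 0.0
```

{"api": "drive_tool", "payload": {"motion": [[[50,-1.5,-0.3,0,0],[50,-3,-0.6,0,0],[50,-4.5,-0.9,0,0],[50,-6,-1.2,0,0],[50,-7.5,-1.5,0,0],[50,-9,-1.5,0,0],[50,-10.5,-1.5,0,0],[50,-11.5,-1.5,0,0],[50,-11.5,-1.5,0,0],[50,-11.5,-1.5,0,0]]]}}

```text
t: 27.45
tcp_pos: [0.4106, -0.3708, 0.1934]
tool_rot: [0.724, 0.69, 0.0, -0.001]
force: [-0.0, 1.0, 0.2]
finger_gap: 0.578
gripper_force: 0.0
```

```bash
python3 - <<'E'
from h import *
t=manip.snapshot("top"); s=manip.snapshot("side")
a=cv2.resize(t[225:285,170:360],(760,240),interpolation=cv2.INTER_CUBIC); b=cv2.resize(s[160:300,220:440],(535,340),interpolation=cv2.INTER_CUBIC)
o=np.zeros((580,760,3),np.uint8);o[:240]=a;o[240:,:535]=b
cv2.imwrite("pics/f9.png",o[...,::-1])
g=cv2.cvtColor(t,cv2.COLOR_RGB2HSV)
print('brass',[(k,onplane('top',k[1],.045).round(4)) for k in blobs(t,(15,60,90),(32,255,255),(245,245,285,280))])
print('blue',[onplane('top',k[1],.1) for k in blobs(t,(105,130,80),(122,255,255),(310,245,350,280))])
dishpos(); print(manip.sense()['tcp_pos'])
E
```

```text
brass [((44, array([263.6, 261.9]), array([259, 257,   9,   9])), array([0.4737, 0.0519, 0.045 ]))]
blue []
dish 11.4 [262.5  262.75] [0.4767 0.0575 0.015 ]
[ 0.41104246 -0.36907308  0.19374728]
```

View pics/f9.png

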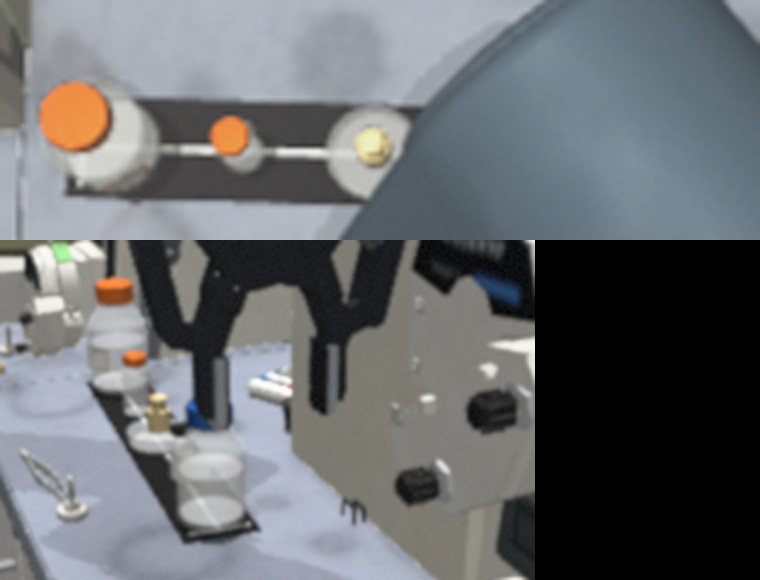

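The row is right in both views: orange vial upright, weight on the dish. The arm hides the black vial and blue bottle, so I'll move it to the left for a clear measurement.

{"api": "drive_tool", "payload": {"motion": [[[50,1.6,0,-0.5,0],[50,3.2,0,-1,0],[50,4.8,0,-1,0],[50,6.4,0,-1,0],[50,8,0,-1,0],[50,9.6,0,-1,0],[50,11.2,0,-1,0],[50,12.8,0,-1,0],[50,14.4,-0.3,-1,0],[50,15,-0.5,-1,0]]]}}

```text
t: 28.6
tcp_pos: [0.4153, 0.0838, 0.2242]
tool_rot: [0.722, 0.692, -0.0, -0.001]
force: [0.1, -0.2, -0.6]
finger_gap: 0.581
gripper_force: 0.0
```

{"api": "drive_tool", "payload": {"motion": [[[50,1.5,-0.5,0,0],[50,3,-1,0,0],[50,4.5,-1.6,0,0],[50,6,-2.2,0,0],[50,7.5,-2.8,0,0],[50,9,-3.4,0,0],[50,10.5,-4,0,0],[50,11,-4.2,0,0],[50,11,-4.2,0,0],[50,11,-4.2,0,0]]]}}

```text
t: 29.6
tcp_pos: [0.306, 0.4147, 0.2239]
tool_rot: [0.723, 0.691, -0.001, 0.0]
force: [0.5, -0.8, 0.1]
finger_gap: 0.585
gripper_force: 0.0
```

```bash
python3 - <<'E'
from h import *
t=manip.snapshot("top"); s=manip.snapshot("side")
a=cv2.resize(t[225:305,170:360],(760,320),interpolation=cv2.INTER_CUBIC); b=cv2.resize(s[160:300,200:420],(400,255),interpolation=cv2.INTER_CUBIC)
o=np.zeros((580,760,3),np.uint8);o[:320]=a;o[320:575,:400]=b
cv2.imwrite("pics/f10.png",o[...,::-1])
g=cv2.cvtColor(t,cv2.COLOR_RGB2HSV)
for k in blobs(t,(20,100,110),(32,255,255),(250,250,280,275)): print('brass',k,[onplane('top',k[1],z).round(4) for z in(.038,.051)])
for k in blobs(t,(105,130,80),(122,255,255),(310,245,350,280)): print('blue',onplane('top',k[1],.1).round(4))
for k in blobs(t,(3,130,130),(18,255,255),(170,230,260,310)): print('orange',onplane('top',k[1],.065).round(4), onplane('top',k[1],.115).round(4))
dishpos(); print(proj('top',[.4735,-.027,.053]),manip.sense()['tcp_pos'])
E
```

```text
blue [ 0.4696 -0.11    0.1   ]
orange [0.4941 0.2315 0.065 ] [0.4848 0.2201 0.115 ]
orange [0.4804 0.1379 0.065 ] [0.4717 0.1299 0.115 ]
dish 11.7 [263.  262.5] [0.4773 0.0563 0.015 ]
[295.93894412 260.7909295 ] [0.30737467 0.41384771 0.22411326]
```

View pics/f10.png

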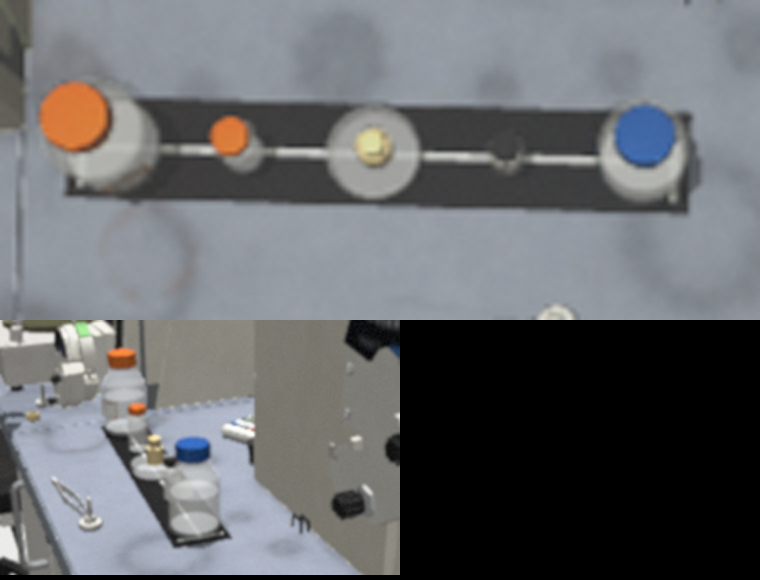

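Every item is in place. The black cap at (507,145) is within about 2 mm of its target, the weight is about 5 mm from the dish centre, and the bottles have not moved. Handing in.

```bash
python3 -c "
from station import manip
print(manip.sign_off())"
```

```text
the job is handed in; nothing more can be done
None
```

The job is handed in: my last camera check showed the dish, the weight on its lid and both vials in place along the mat's centre line and the bottles unmoved, but `sign_off()` returned no verdict.

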